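# Hold the parts cabinet's lid half open

## Robot

A 6-joint arm with a two-finger parallel gripper is mounted at the origin on the work surface. World frame = base frame: x ahead of the robot, y to its left, z up, the work surface at z = 0. Lengths are in m, angles in rad, forces in N, time in s.
With the tool pointing down it reaches from about 0.275 to 0.875 m from the base axis. Payload 12.5 kg.
Tool frame: the origin (TCP) lies on the mounting face of the last link; the fingertips stand 173 mm ahead of it and the grasp point (between the pads) lies 155 mm ahead of it; y points along the fingers, z is the direction in which the jaws open and shut, and the axes are right-handed (so a half turn about y gives the same grasp; the last joint's range is limited). The gripper opens to 85 mm and grips with 20 to 120 N. Pads are 22 mm wide; open, the fingers measure 114 mm over their backs; the gripper's body (76 mm by 85 mm) begins 54 mm behind the grasp point. The pads swing forward as they close: fully open they stand 13 mm farther back than shut.
Start: joints at [1.042, 0.351, 1.652, -0, 1.139, -0.085], TCP at [0.236, 0.497, 0.405] pointing down, gripper open.
Joint ranges: [-2.75, 2.75], [-0.79, 2.1], [0.01, 2.65], [-1.57, 4.71], [0.07, 3.14], [-2.87, 2.87]. Speed limits (rad/s): [2.22, 2.22, 2.79, 3.14, 3.14, 3.14].

## Interface

Orientations are given as a unit quaternion [x, y, z, w].
In Python, from workcell import arm gives the robot as it stands. The module is installed in compiled form; this text tells all that it offers.
- The arm moves only by the tool carry_out, never from a script. Its argument "targets" is a list of rows, each an object of numbers: "jaw": the finger opening in m, from 0 to 0.0854; "x", "y", "z": the shift along the tool's x, y, z in m; "wx", "wy", "wz": the turn, a rotation vector about the tool's x, y, z in degrees. A call has 1 to 5 rows; each row is the pose to reach, as a shift and turn from the pose measured when the call began, along the tool's axes at that moment; what a row does not reach only later rows make up. A row lasts 1/8 s, in which the tool goes at most 62.5 mm and 10.7 degrees, less where a joint would pass 70% of its speed; a pose out of reach is approached as far as the arm can. A call with a gripper value outside its range is refused whole. The fingers move at their own pace and stop on an object; "force" is the grip in N (left out, the last holds). Time passes only in rows, so rows that repeat a pose let the fingers close. It gives the time, the measured TCP pose, the force and the opening at its end, in the units of the state.
- arm.get_obs(): the state, without advancing time (a new reading comes with each control period).
- arm.grab_frame(name): name is "scene" or "top" or "wrist"; returns a dict with "frame" (420x560x3 uint8, blue, green, red), "K" (3x3 intrinsics, pixels), "view" (4x4, takes a point from world to camera coordinates); the wrist camera has in their place "tool_from_camera" (4x4, takes a point from camera to tool coordinates, whose origin is the TCP and whose axes are the tool frame's). Camera axes: x right, y down, z forward; pixel columns grow to the right and rows downward; lengths in m; the calibration is good to about 2 mm. A picture is of the moment at which its call begins: read the wrist's pose just before it. There is no depth.
- arm.close_job(): hands the job in, once; it reports no verdict.
The state is a dict: "t": time; "joint_positions": joint angles; "joint_vel": joint speeds; "tau": joint torques, N m; "position": TCP position; "orientation": TCP orientation; "ft_force": force on the tool from outside, world axes, zero at the start; "torque": the same for the moment, N m; "gripper_width": finger opening in m.
Only numpy, scipy, OpenCV 4.12 (cv2) and the standard library are available. Lean on these libraries where they do the work, as an engineer would, in place of code of your own. Each camera call takes 0.05 s, during which the arm holds its last target.

## Task

First take the aluminium axle spacer off the lid of the parts cabinet and stand it upright in the pulled-out tray below, with the lid still shut. Then raise the lid slowly to 45 degrees and finish still holding it there, steady, so that I can take the bulbs out of the well: the lid falls shut if you let go. Leave the other things on the ledge alone.

Things in the scene. Friction and masses are not known exactly. Their poses are not given: they have to be found in the camera images.
- cabinet: Fixed grey steel parts cabinet, 200 (its x) by 280 (y) mm, 100 mm high, a well on top under a hinged lid and a pull-out tray below at its front. Origin: centre of its underside on the ledge; its front faces its own -x. With the lid shut the lid's top is 107 mm above the ledge.
- lid (a joint): Angle of the lid in rad: 0 shut (level), 0.785 at 45 degrees, limit 1.75. Grey steel plate 200 by 280 by 6 mm, about 0.5 kg, hinged along the cabinet's far (+x) top edge; its front edge rises towards +x as it opens. Hardly any friction: it falls shut from anything below about 90 degrees. Lifting it at the handle takes 2 to 4 N.
- lid_handle (a point): Middle of the lid's bow handle: a dark round steel bar 10 mm thick, 120 mm long along the cabinet's y, 50 mm in front of the lid's front edge (45 mm clear between), on two 10 mm arms at its ends. 250 mm from the hinge line and level with it (104 mm above the ledge) when shut; it moves on that arc. x axis: from bar to hinge; y: along the bar. The bar can turn between finger pads.
- lid_hinge (a point): Middle of the lid's hinge line, 104 mm above the ledge; axis along the cabinet's y.
- tray (a joint): How far the tray is pulled out towards the cabinet's -x, in m (0 shut, 0.18 limit); it starts pulled out 0.14 to 0.17. Slides with about 3 N of friction.
- tray_spot (a point): Point on the tray's floor, on its centre line, 45 mm behind the inner face of the tray's front wall, 9 mm above the ledge, in the open part of the tray; axes as the cabinet's. Tray inside: 187 by 254 mm, front wall top 37 mm and side walls top 34 mm above its floor. A rearward strip of the opened tray lies under the bow handle.
- spacer: Aluminium axle spacer: a plain tube 32 mm outside, 17 mm bore, 40 mm long, about 70 g, standing upright on the shut lid. Origin: centre of its underside; z along its axis.
- funnel: Bystander: red plastic funnel standing mouth down, 90 mm wide, 110 mm high. Origin under its centre.
- mount: Bystander: black plastic mirror mount, 55 by 32 mm foot, 64 mm high. Origin under its centre.
- spring: Bystander: chrome kickstand spring lying down, 18 mm thick, 116 mm long along its x. Origin under its centre.
- oil: Bystander: grey plastic oil bottle, 52 mm wide, 140 mm high. Origin under its centre.
- wrench: Bystander: steel wrench lying flat, 160 mm long along its x. Origin under its middle.
- bearing: Bystander: dark steel wheel bearing lying flat on the ledge, 52 mm wide, 15 mm high. Origin under its centre.
Things that resemble listed ones, but are neither listed nor needed, are in the scene too. Several things have the shape of the spacer; the one meant has the colours described above.

How it is judged:
By the outcome, as a careful person would: the job done as asked, in the order asked, and still so for the second after the job is handed in, while the arm keeps its last pose, push and grip.
It also fails if it takes over 54 s, if anything falls off the work surface, if the arm or the gripper's body presses on something with over 40 N, if the wrist force passes 120 N, or if a joint passes its speed limit or range.

## Working session

There is one attempt and no reset: what is moved stays moved. The work goes in short steps, Python scripts to look and compute and a tool call to move; the robot and the scene stay as the last step left them, time stands still between calls to the robot, and variables do not carry over. Pictures are saved under pics/ and viewed, and the job is handed in when it is done.

Besides the shell and the picture viewer there is one more tool, called by a JSON object that holds its "name" and its "arguments", one argument or row to a line. carry_out: Moves the arm, as the interface text tells. Its arguments: {"type":"object","properties":{"targets":{"type":"array","items":{"type":"object","properties":{"jaw":{"type":"number"},"x":{"type":"number"},"y":{"type":"number"},"z":{"type":"number"},"wx":{"type":"number"},"wy":{"type":"number"},"wz":{"type":"number"}}}},"force":{"type":"number"}},"required":["targets"]}

```bash
mkdir -p pics; ls; python3 - <<'E'
from workcell import arm
import cv2,numpy as np
o=arm.get_obs();print({k:np.round(v,3).tolist() for k,v in o.items()})
for n in("scene","top","wrist"):
    f=arm.grab_frame(n);cv2.imwrite(f"pics/{n}0.png",f["frame"]);print(n,np.round(f["K"],1).tolist(),np.round(f.get("view",f.get("tool_from_camera")),4).tolist())
E
```

```text
pics
{'t': 0.0, 'joint_positions': [1.042, 0.351, 1.652, 0.0, 1.139, -0.085], 'joint_vel': [0.001, -0.001, -0.002, -0.0, 0.001, 0.0], 'tau': [0.001, -50.611, -29.14, -0.0, 0.005, -0.0], 'position': [0.236, 0.497, 0.404], 'orientation': [0.69, -0.156, 0.156, -0.689], 'ft_force': [-0.308, 0.35, -0.169], 'torque': [0.021, -0.009, -0.048], 'gripper_width': 0.085}
scene [[406.8, 0.0, 278.9], [0.0, 406.8, 198.8], [0.0, 0.0, 1.0]] [[-0.8848, 0.4659, -0.0109, 0.57], [0.4063, 0.7599, -0.5075, -0.2143], [-0.2282, -0.4534, -0.8616, 1.2242], [0.0, 0.0, 0.0, 1.0]]
top [[441.3, 0.0, 275.9], [0.0, 441.3, 212.4], [0.0, 0.0, 1.0]] [[-0.0202, -0.9998, 0.0072, 0.0184], [-0.986, 0.0188, -0.1654, 0.629], [0.1653, -0.0105, -0.9862, 1.1387], [0.0, 0.0, 0.0, 1.0]]
wrist [[338.9, 0.0, 277.0], [0.0, 338.9, 205.0], [0.0, 0.0, 1.0]] [[-0.0005, 0.9509, 0.3094, -0.0803], [0.0005, -0.3094, 0.9509, 0.031], [1.0, 0.0006, -0.0003, 0.0002], [0.0, 0.0, 0.0, 1.0]]
```

View pics/scene0.png

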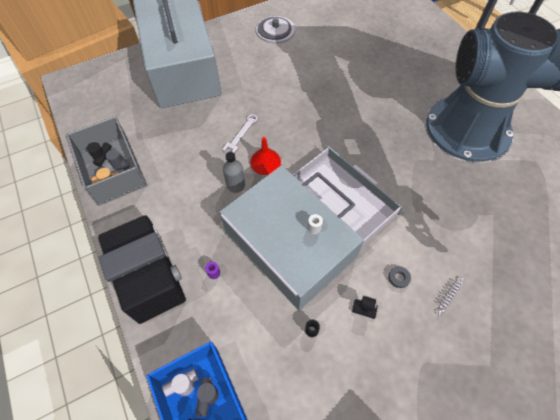

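View pics/top0.png

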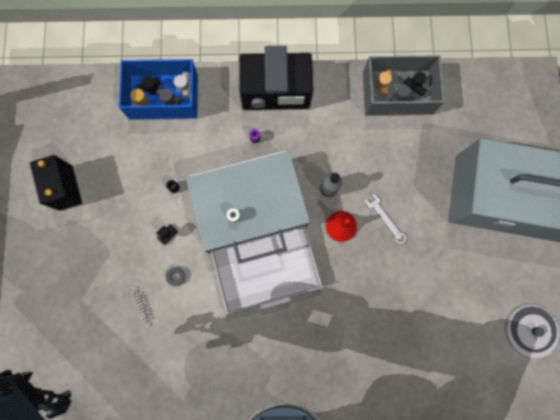

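View pics/wrist0.png

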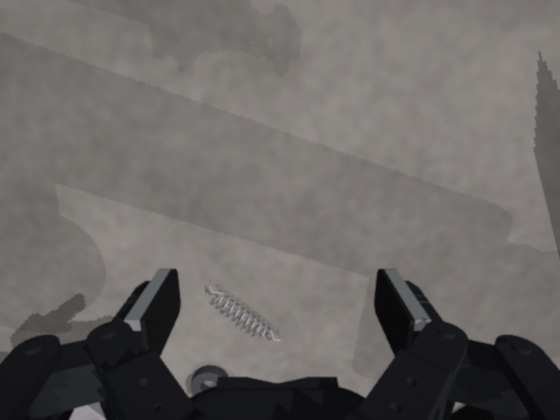

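Spacer-shaped candidates are the silvery one on the lid (scene 316,223 / top 233,214), a purple one (scene 213,270) and a black one (scene 312,328). The silvery one fits: it is aluminium and stands on the lid. I'll confirm it in an enlarged crop.

```bash
python3 - <<'E'
import cv2,numpy as np
s=cv2.imread("pics/scene0.png");t=cv2.imread("pics/top0.png")
a=cv2.resize(s[140:310,210:410],None,fx=4,fy=4,interpolation=cv2.INTER_CUBIC)[:600]
cv2.imwrite("pics/sc.png",cv2.resize(s[145:310,210:410],(720,594),interpolation=cv2.INTER_CUBIC))
cv2.imwrite("pics/tc.png",cv2.resize(t[145:315,180:340],(560,595),interpolation=cv2.INTER_CUBIC))
E
```

```text
(no output)
```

View pics/sc.png

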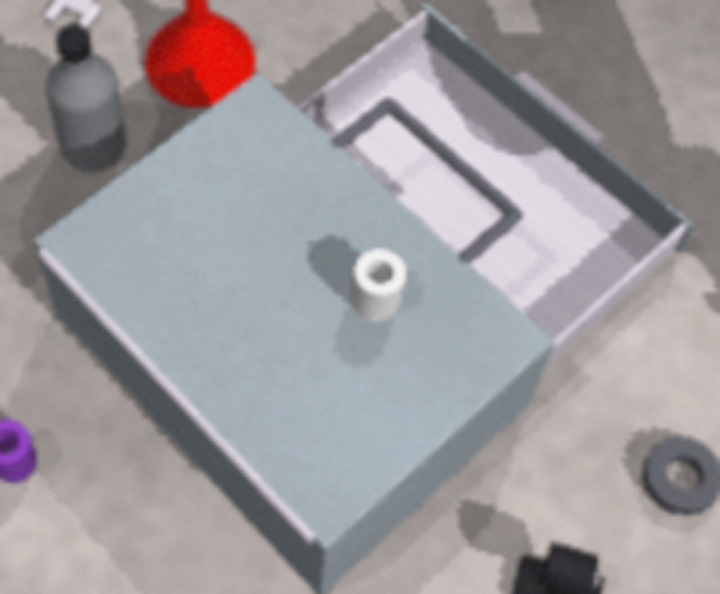

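View pics/tc.png

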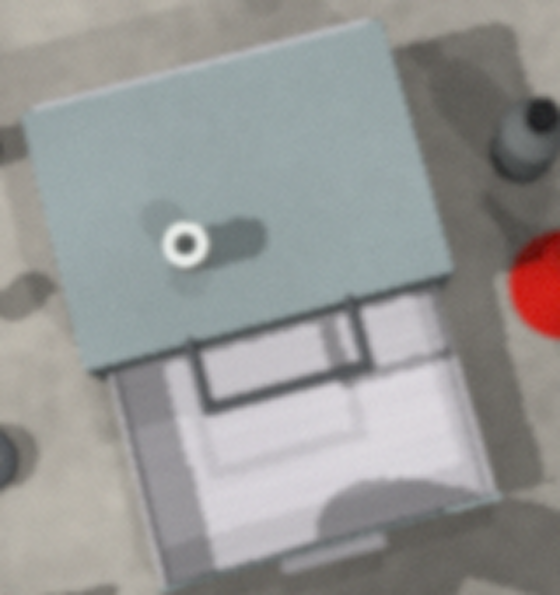

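The crop confirms it: a silvery-white tube with a bore, standing on the lid. Next I'll triangulate the key points and fit the cabinet.

```bash
cat > h.py <<'E'
import numpy as np
from scipy.optimize import least_squares
from scipy.spatial.transform import Rotation as R
KS=np.array([[406.8,0,278.9],[0,406.8,198.8],[0,0,1]])
VS=np.array([[-0.8848,0.4659,-0.0109,0.57],[0.4063,0.7599,-0.5075,-0.2143],[-0.2282,-0.4534,-0.8616,1.2242],[0,0,0,1]])
KT=np.array([[441.3,0,275.9],[0,441.3,212.4],[0,0,1]])
VT=np.array([[-0.0202,-0.9998,0.0072,0.0184],[-0.986,0.0188,-0.1654,0.629],[0.1653,-0.0105,-0.9862,1.1387],[0,0,0,1]])
def proj(K,V,p):
    c=V[:3,:3]@p+V[:3,3];u=K@c;return u[:2]/u[2]
def S(x,y):return np.array([210+x/3.6,145+y/3.6])
def T(x,y):return np.array([180+x/3.5,145+y/3.5])
def tri(obs):
    r=least_squares(lambda p:np.concatenate([proj(K,V,p)-u for K,V,u in obs]),[0.4,0,0.1])
    return r.x,np.abs(r.fun).max()
E
cat > fit.py <<'E'
from h import *
P={'spacer_top':(S(380,272),T(185,243)),'barL':(S(513,215),T(210,405)),'barR':(S(388,103),T(367,365)),
'lidFR':(S(258,75),T(450,272)),'lidFL':(S(550,343),T(90,370)),'lidBR':(S(38,243),T(375,20)),'lidBL':(S(318,548),T(28,110)),
'trFR':(S(425,8),T(498,492)),'trFL':(S(688,225),T(165,588))}
for k,(a,b) in P.items():
    x,e=tri([(KS,VS,a),(KT,VT,b)]);print(k,x.round(4),round(e,2))
# cabinet fit: x right? cabinet x -> hinge; y left
L={'lidFR':(-.1,-.14,.107),'lidFL':(-.1,.14,.107),'lidBR':(.1,-.14,.107),'lidBL':(.1,.14,.107),'barL':(-.15,.055,.109),'barR':(-.15,-.055,.109)}
def f(q):
    c,s=np.cos(q[2]),np.sin(q[2]);o=[]
    for k,(x,y,z) in L.items():
        p=np.array([q[0]+c*x-s*y,q[1]+s*x+c*y,z])
        o+=[proj(KS,VS,p)-P[k][0],proj(KT,VT,p)-P[k][1]]
    return np.concatenate(o)
r=least_squares(f,[.5,.05,.2]);print(r.x.round(4),r.fun.round(1))
c,s=np.cos(r.x[2]),np.sin(r.x[2]);M=np.array([[c,s],[-s,c]])
for k in P:
    x,e=tri([(KS,VS,P[k][0]),(KT,VT,P[k][1])]);print(k,'cab',(M@(x[:2]-r.x[:2])).round(4),x[2].round(4))
E
python3 fit.py
```

```text
spacer_top [0.6106 0.1146 0.1425] 0.21
barL [0.4976 0.1013 0.1003] 0.49
barR [ 0.5251 -0.0142  0.1017] 0.05
lidFR [ 0.5932 -0.0776  0.1014] 0.33
lidFL [0.5253 0.1893 0.0939] 0.42
lidBR [ 0.7858 -0.0266  0.1028] 0.04
lidBL [0.7216 0.2367 0.0955] 0.35
trFR [ 0.4308 -0.112   0.041 ] 0.62
trFL [0.3649 0.1408 0.0374] 0.6
[0.6574 0.0812 0.2421] [-0.1 -1.4  0.8 -0.9  0.9 -0.9 -2.6 -0.6 -1.8 -1.8  1.7 -1.4  1.1 -0.1
 -2.8 -0.5 -0.9 -2.6  0.4 -0.2  1.4  0.1 -2.3 -0.1]
spacer_top cab [-0.0374  0.0437] 0.1425
barL cab [-0.1503  0.0578] 0.1003
barR cab [-0.1513 -0.0609] 0.1017
lidFR cab [-0.1005 -0.1388] 0.1014
lidFL cab [-0.1023  0.1366] 0.0939
lidBR cab [ 0.0988 -0.1354] 0.1028
lidBL cab [0.0996 0.1356] 0.0955
trFR cab [-0.2663 -0.1332] 0.041
trFL cab [-0.2697  0.1281] 0.0374
```

```bash
cat > mv.py <<'E'
import numpy as np
from scipy.spatial.transform import Rotation as R
YAW=0.242;C=np.array([.656,.081])
def cab(x,y,z=0):
    c,s=np.cos(YAW),np.sin(YAW);return np.array([C[0]+c*x-s*y,C[1]+s*x+c*y,z])
def go(grasp,jawyaw,o=None,say=''):
    """grasp point world, jaw direction yaw (world, mod pi) -> tool shift (mm) & rotvec deg, tool pointing down"""
    if o is None:
        from workcell import arm;o=arm.get_obs()
    Rc=R.from_quat(o['orientation']);p=np.array(o['position'])
    best=None
    for k in(0,np.pi):
        z=np.array([np.cos(jawyaw+k),np.sin(jawyaw+k),0]);y=np.array([0,0,-1.]);x=np.cross(y,z)
        Rt=R.from_matrix(np.c_[x,y,z]);d=(Rc.inv()*Rt)
        if best is None or d.magnitude()<best[0].magnitude():best=(d,Rt)
    d,Rt=best;tcp=np.array(grasp)-.155*Rt.apply([0,1,0])
    print(say,'shift mm',(Rc.inv().apply(tcp-p)*1000).round(1),'rot deg',np.degrees(d.as_rotvec()).round(1),'q6',round(o['joint_positions'][5],2),'graspnow',(p+.155*Rc.apply([0,1,0])).round(4),'axes x',Rc.apply([1,0,0]).round(2),'z',Rc.apply([0,0,1]).round(2),'F',np.round(o['ft_force'],1),'w',round(o['gripper_width'],4),'t',o['t'])
E
python3 -c "
from mv import *
go([.6106,.1146,.28],YAW+np.pi/2)
go([.56,.09,.28],YAW)"
```

```text
shift mm [ 502.3  -30.6 -184.2] rot deg [  0.  -39.3  -0. ] q6 -0.08 graspnow [0.236  0.4965 0.2493] axes x [ 0.9  -0.43 -0.  ] z [ 0.43  0.9  -0.  ] F [-0.3  0.7 -0.2] w 0.085 t 0.15
 shift mm [ 467.1  -30.6 -228.2] rot deg [ 0.  50.7  0. ] q6 -0.08 graspnow [0.236  0.4965 0.2493] axes x [ 0.9  -0.43 -0.  ] z [ 0.43  0.9  -0.  ] F [-0.3  0.7 -0.2] w 0.085 t 0.15
```

{"name": "carry_out", "arguments": {
  "targets": [
    {"x": 0.06, "y": -0.005, "z": -0.022, "wy": -8},
    {"x": 0.12, "y": -0.01, "z": -0.044, "wy": -16},
    {"x": 0.18, "y": -0.015, "z": -0.066, "wy": -24},
    {"x": 0.24, "y": -0.02, "z": -0.088, "wy": -32},
    {"x": 0.3, "y": -0.03, "z": -0.11, "wy": -39.3}
  ]
}}

```text
validation failed for argument at $.ta...
```

```bash
python3 -c "
from mv import *
go([.6106,.1146,.28],YAW+np.pi/2)"
```

```text
shift mm [ 502.3  -30.6 -184.2] rot deg [  0.  -39.3  -0. ] q6 -0.08 graspnow [0.236  0.4965 0.2493] axes x [ 0.9  -0.43 -0.  ] z [ 0.43  0.9  -0.  ] F [-0.3  0.7 -0.2] w 0.085 t 0.15
```

{"name": "carry_out", "arguments": {
  "targets": [
    {"jaw": 0.085, "x": 0.06, "y": -0.005, "z": -0.022, "wx": 0, "wy": -8, "wz": 0},
    {"jaw": 0.085, "x": 0.12, "y": -0.01, "z": -0.044, "wx": 0, "wy": -16, "wz": 0},
    {"jaw": 0.085, "x": 0.18, "y": -0.015, "z": -0.066, "wx": 0, "wy": -24, "wz": 0},
    {"jaw": 0.085, "x": 0.24, "y": -0.02, "z": -0.088, "wx": 0, "wy": -32, "wz": 0},
    {"jaw": 0.085, "x": 0.3, "y": -0.03, "z": -0.11, "wx": 0, "wy": -39.3, "wz": 0}
  ],
  "force": 40
}}

```text
t: 0.78
position: [0.455, 0.2728, 0.4331]
orientation: [0.702, 0.087, -0.087, -0.701]
ft_force: [1.3, 1.1, -0.5]
gripper_width: 0.0847
```

```bash
python3 -c "
from mv import *
go([.6106,.1146,.28],YAW+np.pi/2)"
```

```text
shift mm [ 112.3   -1.9 -191.4] rot deg [ 0.   0.3 -0.1] q6 -1.36 graspnow [0.4548 0.2727 0.2781] axes x [ 0.97  0.24 -0.  ] z [-0.24  0.97 -0.  ] F [ 1.3  1.1 -0.5] w 0.0847 t 0.775
```

{"name": "carry_out", "arguments": {
  "targets": [
    {"jaw": 0.085, "x": 0.03, "y": 0, "z": -0.05, "wx": 0, "wy": 0, "wz": 0},
    {"jaw": 0.085, "x": 0.06, "y": 0, "z": -0.1, "wx": 0, "wy": 0, "wz": 0},
    {"jaw": 0.085, "x": 0.09, "y": -0.001, "z": -0.15, "wx": 0, "wy": 0, "wz": 0},
    {"jaw": 0.085, "x": 0.112, "y": -0.002, "z": -0.191, "wx": 0, "wy": 0.3, "wz": 0},
    {"jaw": 0.085, "x": 0.112, "y": -0.002, "z": -0.191, "wx": 0, "wy": 0.3, "wz": 0}
  ]
}}

```text
t: 1.4
position: [0.6116, 0.1126, 0.4342]
orientation: [0.703, 0.083, -0.085, -0.702]
ft_force: [-0.2, 0.2, -0.8]
gripper_width: 0.0852
```

```bash
cat > w.py <<'E'
import sys,cv2,json,numpy as np
from workcell import arm
n=sys.argv[1];o=arm.get_obs();f=arm.grab_frame("wrist")
cv2.imwrite(f"pics/{n}.png",f["frame"])
json.dump({'p':list(map(float,o['position'])),'q':list(map(float,o['orientation'])),'K':f['K'].tolist(),'X':f['tool_from_camera'].tolist()},open(n+'.json','w'))
E
python3 w.py w1; python3 -c "
from mv import *
go([.6106,.1146,.28],YAW+np.pi/2)"
```

```text
shift mm [ 0.1 -0.7  0.6] rot deg [ 0.  -0.2 -0.1] q6 -1.7 graspnow [0.6103 0.1138 0.2793] axes x [ 0.97  0.24 -0.  ] z [-0.24  0.97 -0.  ] F [-0.5  1.   0.7] w 0.0848 t 1.45
```

View pics/w1.png

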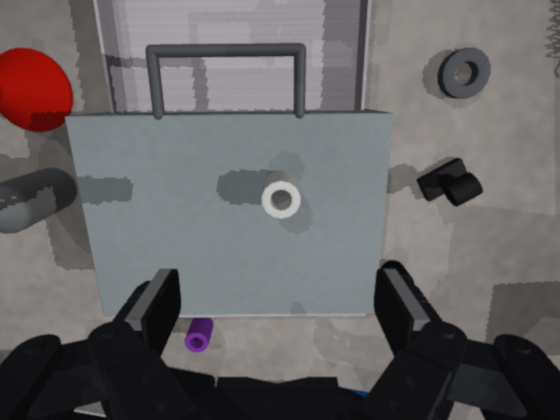

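The spacer's top is at (281,199), the bow bar runs (153,50)–(302,49), and the lid corners are (70,115), (391,113), (370,314), (102,315). I'll combine these with the fixed-camera views.

```bash
cat > wc.py <<'E'
from h import *
import json
def wcam(n):
    d=json.load(open(n+'.json'));M=np.eye(4);M[:3,:3]=R.from_quat(d['q']).as_matrix();M[:3,3]=d['p']
    return np.array(d['K']),np.linalg.inv(M@np.array(d['X']))
def ray(n,uv,z):
    K,V=wcam(n);A=V[:3,:3].T;c=-A@V[:3,3];d=A@np.linalg.solve(K,[uv[0],uv[1],1]);return c+d*(z-c[2])/d[2]
E
python3 - <<'E'
from wc import *
K,V=wcam('w1')
a,b=np.array([281,199.]),T(185,243)
print('spacer3',tri([(KS,VS,S(380,272)),(KT,VT,b),(K,V,a)]),'w+scene',tri([(KS,VS,S(380,272)),(K,V,a)]))
print('ray .147',ray('w1',a,.147))
P={'lidFR':((70,115),S(258,75),T(450,272)),'lidFL':((391,113),S(550,343),T(90,370)),'lidBR':((102,315),S(38,243),T(375,20)),'lidBL':((370,314),S(318,548),T(28,110)),
'barR':((155,50),S(388,103),T(367,365)),'barL':((301,49),S(513,215),T(210,405))}
L={'lidFR':(-.1,-.14,.107),'lidFL':(-.1,.14,.107),'lidBR':(.1,-.14,.107),'lidBL':(.1,.14,.107),'barL':(-.15,.055,.107),'barR':(-.15,-.055,.107)}
for k in P: print(k,tri([(K,V,np.array(P[k][0])),(KS,VS,P[k][1]),(KT,VT,P[k][2])]), ray('w1',P[k][0],L[k][2]))
for w in ('w','all'):
  def f(q):
    c,s=np.cos(q[2]),np.sin(q[2]);o=[]
    for k,(x,y,z) in L.items():
        p=np.array([q[0]+c*x-s*y,q[1]+s*x+c*y,z]);o+=[proj(K,V,p)-P[k][0]]
        if w=='all':o+=[proj(KS,VS,p)-P[k][1],proj(KT,VT,p)-P[k][2]]
    return np.concatenate(o)
  r=least_squares(f,[.6,.05,.2]);print(w,r.x.round(4),r.fun.round(1))
E
```

```text
spacer3 (array([0.61007218, 0.11566594, 0.1426629 ]), np.float64(0.5948235829037287)) w+scene (array([0.60992046, 0.11579476, 0.14291724]), np.float64(0.35430789382411376))
ray .147 [0.60865238 0.11553774 0.147     ]
lidFR (array([ 0.59232711, -0.07784896,  0.09781571]), np.float64(0.7228934789485209)) [ 0.59038662 -0.07248994  0.107     ]
lidFL (array([0.52486487, 0.19221781, 0.10142673]), np.float64(1.9562454482051521)) [0.52467644 0.1910065  0.107     ]
lidBR (array([ 0.78535786, -0.0292765 ,  0.1060501 ]), np.float64(1.6151573252126639)) [ 0.78463273 -0.02990504  0.107     ]
lidBL (array([0.72131934, 0.23869244, 0.102535  ]), np.float64(1.5893235630926483)) [0.71848062 0.23715204 0.107     ]
barR (array([ 0.52314991, -0.01273346,  0.09782932]), np.float64(0.9827704158352617)) [ 0.52312263 -0.00904176  0.107     ]
barL (array([0.49490376, 0.10397198, 0.10321941]), np.float64(1.5344046795981399)) [0.49481099 0.1043786  0.107     ]
w [0.6549 0.0823 0.2364] [-5.7 -1.2  4.3  1.4 -0.5  0.1  4.   1.6 -5.   0.7  3.6 -0.6]
all [0.6554 0.082  0.2375] [-6.2 -0.6  1.  -1.5  0.4  0.2  3.7  1.7  1.9 -0.7 -3.2 -0.  -0.7  0.6
 -0.8 -2.2  1.6 -0.5  3.8  1.8  1.7 -0.1 -3.  -0.  -5.7  1.1 -0.  -2.
 -0.1  0.6  3.  -0.   2.5  0.6 -2.9  0.9]
```

{"name": "carry_out", "arguments": {
  "targets": [
    {"jaw": 0.07, "x": 0, "y": 0.04, "z": 0.001, "wx": 0, "wy": -0.2, "wz": 0},
    {"jaw": 0.07, "x": 0, "y": 0.08, "z": 0.002, "wx": 0, "wy": -0.2, "wz": 0},
    {"jaw": 0.07, "x": 0, "y": 0.115, "z": 0.002, "wx": 0, "wy": -0.2, "wz": 0},
    {"jaw": 0.07, "x": 0, "y": 0.135, "z": 0.002, "wx": 0, "wy": -0.2, "wz": 0},
    {"jaw": 0.07, "x": 0, "y": 0.146, "z": 0.002, "wx": 0, "wy": -0.2, "wz": 0}
  ]
}}

```text
t: 2.08
position: [0.6091, 0.1168, 0.2874]
orientation: [0.702, 0.085, -0.087, -0.702]
ft_force: [-0.7, 0.0, 0.1]
gripper_width: 0.07
```

{"name": "carry_out", "arguments": {
  "targets": [
    {"jaw": 0.07, "x": 0, "y": 0, "z": 0, "wx": 0, "wy": 0, "wz": 0}
  ]
}}

```text
t: 2.2
position: [0.6087, 0.1174, 0.2873]
orientation: [0.702, 0.085, -0.088, -0.702]
ft_force: [0.4, 0.3, 0.4]
gripper_width: 0.0701
```

```bash
python3 w.py w2; python3 -c "
from mv import *
go([.610,.1155,.133],YAW+np.pi/2)"
```

```text
shift mm [ 0.6 -0.2 -2.1] rot deg [-0.   0.2 -0.2] q6 -1.7 graspnow [0.6083 0.1173 0.1328] axes x [ 0.97  0.24 -0.  ] z [-0.24  0.97  0.  ] F [ 0.1 -0.4 -0.1] w 0.0703 t 2.25
```

View pics/w2.png

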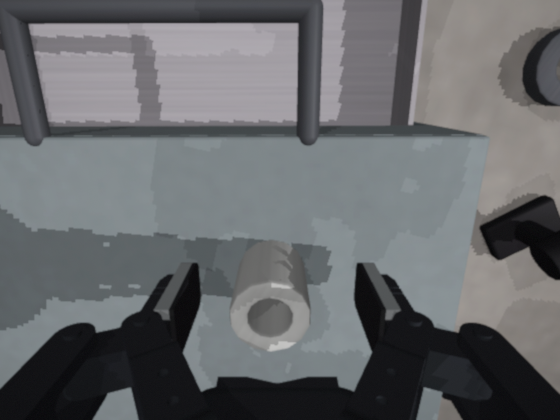

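The spacer sits between the open pads with its top centre at (270,312); the midpoint between the pads is column 277.

```bash
python3 - <<'E'
from wc import *
for uv in [(270,312),(271,268)]: print(ray('w2',uv,.147))
K,V=wcam('w2');K1,V1=wcam('w1')
print(tri([(K,V,np.array([270,312.])),(K1,V1,np.array([281,199.]))]))
print(proj(K,V,np.array([.61,.1155,.147])))
E
```

```text
[0.60677648 0.11475186 0.147     ]
[0.58864158 0.11070609 0.147     ]
(array([0.61013791, 0.11557084, 0.14212641]), np.float64(0.47012122978020443))
[269.90538168 319.43229504]
```

{"name": "carry_out", "arguments": {
  "targets": [
    {"jaw": 0.06, "x": 0.0005, "y": 0, "z": -0.002, "wx": 0, "wy": 0, "wz": 0},
    {"jaw": 0.025, "x": 0.0005, "y": 0, "z": -0.002, "wx": 0, "wy": 0, "wz": 0},
    {"jaw": 0.025, "x": 0.0005, "y": 0, "z": -0.002, "wx": 0, "wy": 0, "wz": 0},
    {"jaw": 0.025, "x": 0.0005, "y": 0, "z": -0.002, "wx": 0, "wy": 0, "wz": 0},
    {"jaw": 0.025, "x": 0.0005, "y": 0, "z": -0.002, "wx": 0, "wy": 0, "wz": 0}
  ],
  "force": 40
}}

```text
t: 2.88
position: [0.61, 0.1156, 0.2885]
orientation: [0.702, 0.085, -0.087, -0.702]
ft_force: [-1.7, -0.8, 5.4]
gripper_width: 0.0319
```

```bash
python3 -c "
from mv import *
go([.610,.1155,.133],YAW+np.pi/2)"
```

```text
shift mm [ 0.   0.5 -0.1] rot deg [ 0.   0.1 -0.2] q6 -1.7 graspnow [0.6096 0.1154 0.1335] axes x [ 0.97  0.24 -0.  ] z [-0.24  0.97 -0.  ] F [-1.7 -0.8  5.4] w 0.0319 t 2.875
```

{"name": "carry_out", "arguments": {
  "targets": [
    {"jaw": 0.025, "x": 0, "y": -0.01, "z": 0, "wx": 0, "wy": 0, "wz": 0},
    {"jaw": 0.025, "x": 0, "y": -0.035, "z": 0, "wx": 0, "wy": 0, "wz": 0},
    {"jaw": 0.025, "x": 0, "y": -0.065, "z": 0, "wx": 0, "wy": 0, "wz": 0},
    {"jaw": 0.025, "x": 0, "y": -0.085, "z": 0, "wx": 0, "wy": 0, "wz": 0},
    {"jaw": 0.025, "x": 0, "y": -0.09, "z": 0, "wx": 0, "wy": 0, "wz": 0}
  ]
}}

```text
t: 3.5
position: [0.6103, 0.1156, 0.3801]
orientation: [0.702, 0.086, -0.086, -0.702]
ft_force: [-0.0, -0.0, -1.2]
gripper_width: 0.0316
```

```bash
sed -i 's/^YAW.*/YAW=0.240;C=np.array([.6555,.0815])/' mv.py; python3 w.py w3; python3 -c "
from mv import *
go(cab(-.218,0,.22),YAW+np.pi/2)"
```

```text
shift mm [-182.3    5.   -43.1] rot deg [ 0.   0.3 -0.1] q6 -1.7 graspnow [0.6101 0.1155 0.2247] axes x [ 0.97  0.24 -0.  ] z [-0.24  0.97 -0.  ] F [ 0.5  0.2 -0.6] w 0.0317 t 3.55
```

View pics/w3.png

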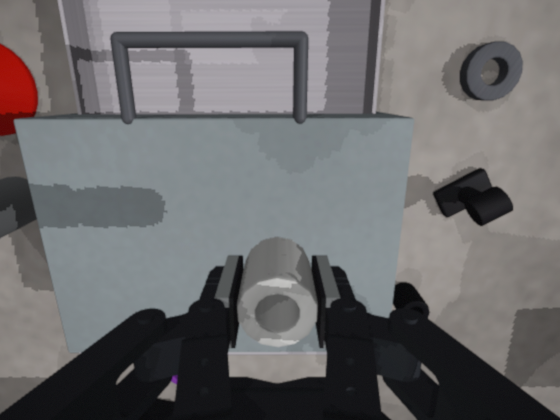

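The spacer is held upright between the pads, with its top at (277,312). Next I'll carry it over the tray.

{"name": "carry_out", "arguments": {
  "targets": [
    {"jaw": 0.025, "x": -0.03, "y": 0, "z": -0.007, "wx": 0, "wy": 0, "wz": 0},
    {"jaw": 0.025, "x": -0.075, "y": 0, "z": -0.018, "wx": 0, "wy": 0, "wz": 0},
    {"jaw": 0.025, "x": -0.125, "y": 0, "z": -0.03, "wx": 0, "wy": 0, "wz": 0},
    {"jaw": 0.025, "x": -0.165, "y": 0.003, "z": -0.039, "wx": 0, "wy": 0, "wz": 0},
    {"jaw": 0.025, "x": -0.182, "y": 0.005, "z": -0.043, "wx": 0, "wy": 0.3, "wz": 0}
  ]
}}

```text
t: 4.18
position: [0.4422, 0.0292, 0.3742]
orientation: [0.702, 0.083, -0.085, -0.702]
ft_force: [0.6, -0.3, -1.5]
gripper_width: 0.0315
```

```bash
python3 w.py w4; python3 -c "
from mv import *
go(cab(-.218,0,.0365),YAW+np.pi/2)
from workcell import arm
import cv2
f=arm.grab_frame('top')['frame'];g=arm.grab_frame('scene')['frame']
cv2.imwrite('pics/c4.png',np.hstack([cv2.resize(f[200:330,190:340],(400,347)),cv2.resize(g[130:260,280:430],(400,347))]))
"
```

```text
shift mm [  3.2 182.4   0.2] rot deg [-0.  -0.1 -0.2] q6 -1.85 graspnow [0.4408 0.0288 0.2189] axes x [ 0.97  0.24 -0.  ] z [-0.24  0.97  0.  ] F [ 0.4  0.6 -2. ] w 0.0319 t 4.225
```

View pics/w4.png

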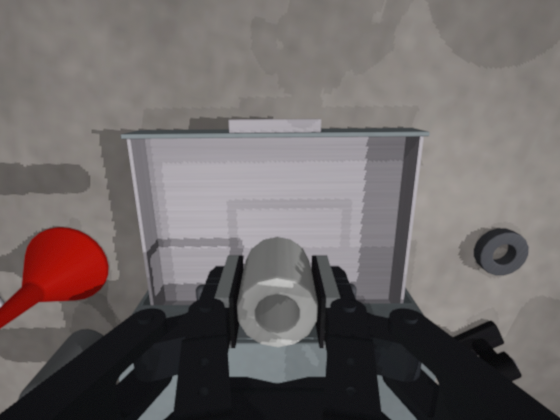

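View pics/c4.png

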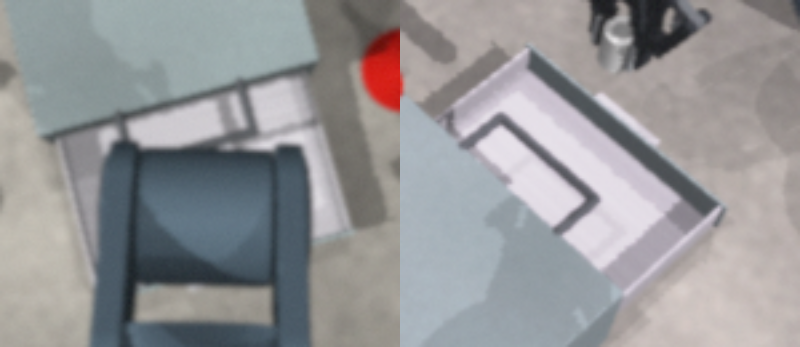

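The wrist view shows the tray's front wall top at row 133, columns 125–427, with the wall foot on the floor at about row 138. The side walls' foot edges are near columns 160 and 365–400.

```bash
python3 - <<'E'
from wc import *
from mv import *
M=np.array([[np.cos(YAW),np.sin(YAW)],[-np.sin(YAW),np.cos(YAW)]])
for uv,z in [((130,135),.046),((276,134),.046),((422,133),.046),((276,138),.009),((145,140),.009),((412,140),.043),((130,140),.043),((150,300),.043),((405,300),.043)]:
    p=ray('w4',uv,z);print(uv,z,(M@(p[:2]-C)).round(4))
E
```

```text
(130, 135) 0.046 [-0.2676 -0.1264]
(276, 134) 0.046 [-2.683e-01 -2.000e-04]
(422, 133) 0.046 [-0.269   0.1258]
(276, 138) 0.009 [-0.2606 -0.0003]
(145, 140) 0.009 [-0.2588 -0.1281]
(412, 140) 0.043 [-0.2627  0.1191]
(130, 140) 0.043 [-0.263  -0.1282]
(150, 300) 0.043 [-0.1009 -0.1295]
(405, 300) 0.043 [-0.1005  0.1316]
```

{"name": "carry_out", "arguments": {
  "targets": [
    {"jaw": 0.025, "x": 0.003, "y": 0.035, "z": 0, "wx": 0, "wy": 0, "wz": 0},
    {"jaw": 0.025, "x": 0.003, "y": 0.075, "z": 0, "wx": 0, "wy": 0, "wz": 0},
    {"jaw": 0.025, "x": 0.003, "y": 0.115, "z": 0, "wx": 0, "wy": 0, "wz": 0},
    {"jaw": 0.025, "x": 0.003, "y": 0.15, "z": 0, "wx": 0, "wy": 0, "wz": 0},
    {"jaw": 0.025, "x": 0.003, "y": 0.165, "z": 0, "wx": 0, "wy": 0, "wz": 0}
  ]
}}

```text
t: 4.95
position: [0.4466, 0.0306, 0.2077]
orientation: [-0.702, -0.083, 0.086, 0.702]
ft_force: [0.9, -0.3, -0.7]
gripper_width: 0.0317
```

```bash
python3 -c "
from mv import *
go(cab(-.218,0,.0365),YAW+np.pi/2)
from workcell import arm
import cv2
g=arm.grab_frame('scene')['frame']
cv2.imwrite('pics/c5.png',cv2.resize(g[100:250,260:430],(680,600)))
"
```

```text
shift mm [-2.9 16.2 -0.2] rot deg [-0.  -0.1 -0.2] q6 -1.84 graspnow [0.446  0.0305 0.0527] axes x [ 0.97  0.24 -0.  ] z [-0.24  0.97  0.  ] F [ 0.9 -0.3 -0.7] w 0.0317 t 4.95
```

View pics/c5.png

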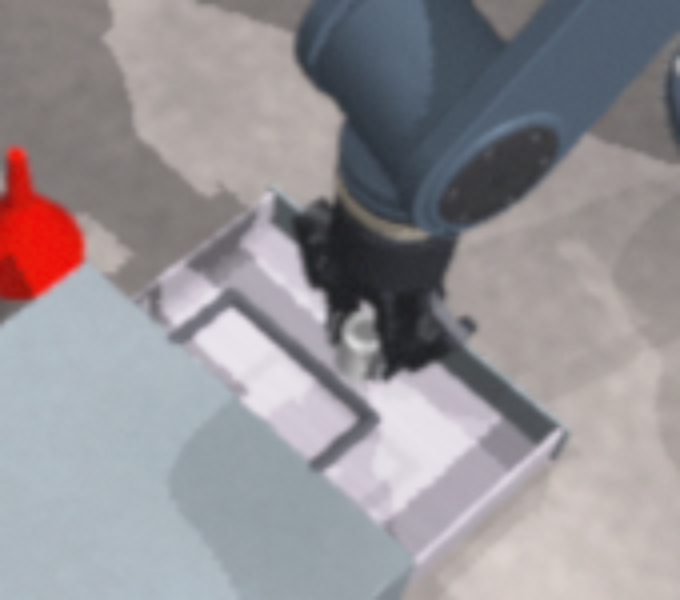

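The spacer is low over the tray, clear of the bow handle and the walls. I'll lower it the rest of the way slowly.

{"name": "carry_out", "arguments": {
  "targets": [
    {"jaw": 0.025, "x": -0.002, "y": 0.006, "z": 0, "wx": 0, "wy": 0, "wz": 0},
    {"jaw": 0.025, "x": -0.002, "y": 0.01, "z": 0, "wx": 0, "wy": 0, "wz": 0},
    {"jaw": 0.025, "x": -0.002, "y": 0.013, "z": 0, "wx": 0, "wy": 0, "wz": 0},
    {"jaw": 0.025, "x": -0.002, "y": 0.0145, "z": 0, "wx": 0, "wy": 0, "wz": 0},
    {"jaw": 0.025, "x": -0.002, "y": 0.0155, "z": 0, "wx": 0, "wy": 0, "wz": 0}
  ]
}}

```text
t: 5.62
position: [0.4444, 0.03, 0.1918]
orientation: [-0.702, -0.083, 0.086, 0.702]
ft_force: [-0.3, -0.6, -0.8]
gripper_width: 0.0319
```

{"name": "carry_out", "arguments": {
  "targets": [
    {"jaw": 0.025, "x": 0, "y": 0.001, "z": 0, "wx": 0, "wy": 0, "wz": 0},
    {"jaw": 0.025, "x": 0, "y": 0.0015, "z": 0, "wx": 0, "wy": 0, "wz": 0}
  ]
}}

```text
t: 5.88
position: [0.4445, 0.03, 0.1905]
orientation: [-0.702, -0.083, 0.086, 0.702]
ft_force: [-2.8, -0.7, 10.2]
gripper_width: 0.0318
```

{"name": "carry_out", "arguments": {
  "targets": [
    {"jaw": 0.036, "x": 0, "y": 0, "z": 0, "wx": 0, "wy": 0, "wz": 0},
    {"jaw": 0.045, "x": 0, "y": 0, "z": 0, "wx": 0, "wy": 0, "wz": 0},
    {"jaw": 0.055, "x": 0, "y": 0, "z": 0, "wx": 0, "wy": 0, "wz": 0},
    {"jaw": 0.055, "x": 0, "y": 0, "z": 0, "wx": 0, "wy": 0, "wz": 0}
  ]
}}

```text
t: 6.38
position: [0.4445, 0.03, 0.1905]
orientation: [-0.702, -0.083, 0.086, 0.702]
ft_force: [0.4, 0.5, -0.1]
gripper_width: 0.0549
```

{"name": "carry_out", "arguments": {
  "targets": [
    {"jaw": 0.055, "x": 0, "y": -0.015, "z": 0, "wx": 0, "wy": 0, "wz": 0},
    {"jaw": 0.055, "x": 0, "y": -0.04, "z": 0, "wx": 0, "wy": 0, "wz": 0},
    {"jaw": 0.055, "x": 0, "y": -0.08, "z": 0, "wx": 0, "wy": 0, "wz": 0},
    {"jaw": 0.055, "x": 0, "y": -0.13, "z": 0, "wx": 0, "wy": 0, "wz": 0},
    {"jaw": 0.055, "x": 0, "y": -0.16, "z": 0, "wx": 0, "wy": 0, "wz": 0}
  ]
}}

```text
t: 7.0
position: [0.445, 0.0301, 0.3537]
orientation: [0.702, 0.084, -0.085, -0.702]
ft_force: [0.2, 0.5, -0.0]
gripper_width: 0.0549
```

```bash
python3 w.py w6; python3 -c "
from mv import *
go(cab(-.15,0,.2),YAW)
"
```

```text
shift mm [66.   1.6  0.1] rot deg [-0.1 89.9  0.2] q6 -1.85 graspnow [0.4462 0.03   0.2015] axes x [0.97 0.24 0.  ] z [-0.24  0.97 -0.  ] F [1.8 0.4 4.3] w 0.0549 t 7.05
```

View pics/w6.png

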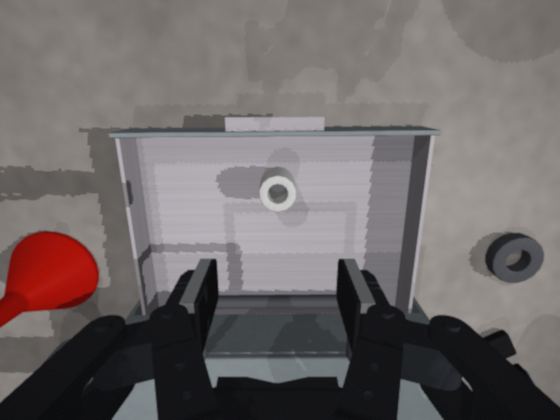

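Spacer stands upright in the tray at (278,192), unmoved. Next I'll turn the gripper 90° over the bar.

{"name": "carry_out", "arguments": {
  "targets": [
    {"jaw": 0.055, "x": 0.008, "y": 0, "z": 0, "wx": 0, "wy": 10, "wz": 0},
    {"jaw": 0.055, "x": 0.02, "y": 0, "z": 0, "wx": 0, "wy": 20, "wz": 0},
    {"jaw": 0.055, "x": 0.03, "y": 0, "z": 0, "wx": 0, "wy": 30, "wz": 0},
    {"jaw": 0.055, "x": 0.05, "y": 0, "z": 0, "wx": 0, "wy": 40, "wz": 0},
    {"jaw": 0.055, "x": 0.066, "y": 0.002, "z": 0, "wx": 0, "wy": 50, "wz": 0}
  ]
}}

```text
t: 7.68
position: [0.5102, 0.0459, 0.3555]
orientation: [-0.671, 0.221, -0.223, 0.671]
ft_force: [1.3, -1.3, 0.1]
gripper_width: 0.0549
```

```bash
python3 -c "
from mv import *
go(cab(-.15,0,.2),YAW)
"
```

```text
shift mm [-0.3  0.5 -0.3] rot deg [-0.2 39.6  0.1] q6 -0.93 graspnow [0.5108 0.0458 0.2005] axes x [ 0.8 -0.6  0. ] z [0.6 0.8 0. ] F [ 1.3 -1.3  0.1] w 0.0549 t 7.675
```

{"name": "carry_out", "arguments": {
  "targets": [
    {"jaw": 0.05, "x": 0, "y": 0, "z": 0, "wx": 0, "wy": 10, "wz": 0},
    {"jaw": 0.05, "x": 0, "y": 0, "z": 0, "wx": 0, "wy": 20, "wz": 0},
    {"jaw": 0.05, "x": 0, "y": 0, "z": 0, "wx": 0, "wy": 30, "wz": 0},
    {"jaw": 0.05, "x": 0, "y": 0, "z": 0, "wx": 0, "wy": 39.6, "wz": 0},
    {"jaw": 0.05, "x": 0, "y": 0, "z": 0, "wx": 0, "wy": 39.6, "wz": 0}
  ]
}}

```text
t: 8.3
position: [0.51, 0.0459, 0.3561]
orientation: [-0.556, 0.435, -0.437, 0.557]
ft_force: [-0.1, 0.2, -1.0]
gripper_width: 0.0502
```

```bash
python3 w.py w7; python3 -c "
from mv import *
go(cab(-.15,0,.2),YAW)
from wc import *
K,V=wcam('w7')
print([proj(K,V,cab(-.15,y,.104)) for y in(-.055,0,.055)])
"
```

```text
shift mm [ 0.   1.  -0.3] rot deg [-0.2  0.2  0.1] q6 -0.24 graspnow [0.5107 0.0458 0.201 ] axes x [ 0.24 -0.97  0.  ] z [0.97 0.24 0.  ] F [ 0.  -0.2  0.4] w 0.0502 t 8.35
[array([275.90778203, 285.00160515]), array([275.98879323, 215.47841465]), array([276.08256821, 135.00145067])]
```

View pics/w7.png

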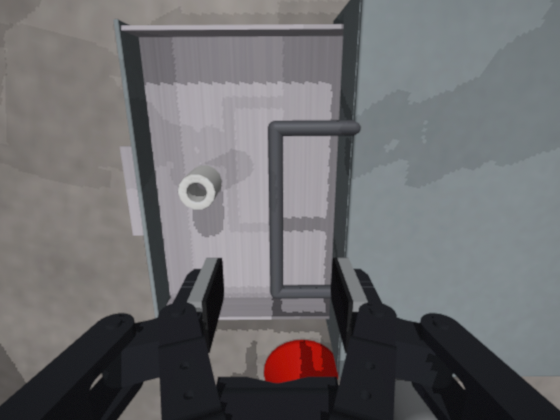

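The bar runs down column 276, rows 128–292, matching the prediction (276, 135–285), and it is centred between the fingers. I'll descend now.

{"name": "carry_out", "arguments": {
  "targets": [
    {"jaw": 0.038, "x": 0, "y": 0.02, "z": 0, "wx": 0, "wy": 0, "wz": 0},
    {"jaw": 0.038, "x": 0, "y": 0.045, "z": 0, "wx": 0, "wy": 0, "wz": 0},
    {"jaw": 0.038, "x": 0, "y": 0.07, "z": 0, "wx": 0, "wy": 0, "wz": 0},
    {"jaw": 0.038, "x": 0, "y": 0.088, "z": 0, "wx": 0, "wy": 0, "wz": 0},
    {"jaw": 0.038, "x": 0, "y": 0.097, "z": 0, "wx": 0, "wy": 0, "wz": 0}
  ]
}}

```text
t: 8.98
position: [0.5103, 0.0459, 0.2584]
orientation: [-0.557, 0.434, -0.436, 0.558]
ft_force: [0.6, 0.4, 0.4]
gripper_width: 0.0383
```

{"name": "carry_out", "arguments": {
  "targets": [
    {"jaw": 0.03, "x": 0, "y": 0, "z": 0, "wx": 0, "wy": 0, "wz": 0}
  ]
}}

```text
t: 9.1
position: [0.5103, 0.0459, 0.2584]
orientation: [-0.558, 0.433, -0.435, 0.559]
ft_force: [0.5, 0.6, -0.1]
gripper_width: 0.03
```

```bash
python3 w.py w8; python3 -c "
from mv import *
go(cab(-.15,0,.104),YAW)
"
```

```text
shift mm [-0.1 -0.2 -0.6] rot deg [-0.2  0.5  0.1] q6 -0.25 graspnow [0.5109 0.0458 0.1038] axes x [ 0.25 -0.97  0.  ] z [0.97 0.25 0.  ] F [ 0.3 -0.3  0.3] w 0.0301 t 9.15
```

View pics/w8.png

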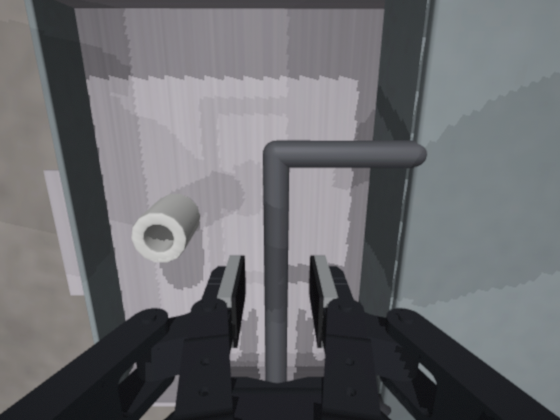

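The bar is centred between the pads at column 276. Closing.

{"name": "carry_out", "arguments": {
  "targets": [
    {"jaw": 0.004, "x": 0, "y": 0, "z": 0, "wx": 0, "wy": 0.5, "wz": 0},
    {"jaw": 0.004, "x": 0, "y": 0, "z": 0, "wx": 0, "wy": 0.5, "wz": 0},
    {"jaw": 0.004, "x": 0, "y": 0, "z": 0, "wx": 0, "wy": 0.5, "wz": 0},
    {"jaw": 0.004, "x": 0, "y": 0, "z": 0, "wx": 0, "wy": 0.5, "wz": 0}
  ],
  "force": 40
}}

```text
t: 9.65
position: [0.51, 0.0457, 0.2595]
orientation: [-0.556, 0.436, -0.437, 0.556]
ft_force: [-7.1, -1.7, 7.2]
gripper_width: 0.0085
```

```bash
python3 -c "
from mv import *
go(cab(-.15,0,.104),YAW)
r=.25
for a in range(0,46,3):
    t=np.radians(a); print(a,'z',round(1000*r*(1-np.cos(t)),1),'y',round(-1000*r*np.sin(t),1))
"
```

```text
shift mm [-0.2  0.5 -0.1] rot deg [-0.1  0.   0.1] q6 -0.24 graspnow [0.5103 0.0455 0.1045] axes x [ 0.24 -0.97  0.  ] z [0.97 0.24 0.  ] F [-7.1 -1.7  7.2] w 0.0085 t 9.65
0 z 0.0 y -0.0
3 z 0.3 y -13.1
6 z 1.4 y -26.1
9 z 3.1 y -39.1
12 z 5.5 y -52.0
15 z 8.5 y -64.7
18 z 12.2 y -77.3
21 z 16.6 y -89.6
24 z 21.6 y -101.7
27 z 27.2 y -113.5
30 z 33.5 y -125.0
33 z 40.3 y -136.2
36 z 47.7 y -146.9
39 z 55.7 y -157.3
42 z 64.2 y -167.3
45 z 73.2 y -176.8
```

{"name": "carry_out", "arguments": {
  "targets": [
    {"jaw": 0.004, "x": 0, "y": -0.001, "z": 0, "wx": 0, "wy": 0, "wz": 0},
    {"jaw": 0.004, "x": 0, "y": -0.003, "z": 0, "wx": 0, "wy": 0, "wz": 0},
    {"jaw": 0.004, "x": 0, "y": -0.0055, "z": 0, "wx": 0, "wy": 0, "wz": 0},
    {"jaw": 0.004, "x": 0, "y": -0.008, "z": 0, "wx": 0, "wy": 0, "wz": 0},
    {"jaw": 0.004, "x": 0, "y": -0.0105, "z": 0, "wx": 0, "wy": 0, "wz": 0}
  ]
}}

```text
t: 10.28
position: [0.51, 0.0458, 0.2702]
orientation: [-0.556, 0.436, -0.437, 0.556]
ft_force: [0.8, -0.1, -3.6]
gripper_width: 0.0087
```

```bash
cat > lid.py <<'E'
from mv import *
import sys
from workcell import arm
o=arm.get_obs()
H=cab(.1,0,.104);g=np.array(o['position'])+.155*R.from_quat(o['orientation']).apply([0,1,0])
d=g-H;cx=d[:2]@[np.cos(YAW),np.sin(YAW)];a=np.degrees(np.arctan2(d[2],-cx));print('angle',a.round(2),'r',np.hypot(cx,d[2]).round(4))
t=np.radians(a+float(sys.argv[1]));rr=.25
w=H+np.array([-rr*np.cos(t)*np.cos(YAW),-rr*np.cos(t)*np.sin(YAW),rr*np.sin(t)])
go(w,YAW,o)
E
python3 lid.py 3
```

```text
angle 2.56 r 0.2498
 shift mm [ -0.1 -13.1   1. ] rot deg [-0.1  0.   0.1] q6 -0.24 graspnow [0.5104 0.0456 0.1152] axes x [ 0.24 -0.97  0.  ] z [0.97 0.24 0.  ] F [ 0.8 -0.1 -3.6] w 0.0087 t 10.275
```

{"name": "carry_out", "arguments": {
  "targets": [
    {"jaw": 0.004, "x": 0, "y": -0.0026, "z": 0.0001, "wx": 0, "wy": 0, "wz": 0},
    {"jaw": 0.004, "x": 0, "y": -0.0052, "z": 0.0003, "wx": 0, "wy": 0, "wz": 0},
    {"jaw": 0.004, "x": 0, "y": -0.0079, "z": 0.0005, "wx": 0, "wy": 0, "wz": 0},
    {"jaw": 0.004, "x": 0, "y": -0.0105, "z": 0.0008, "wx": 0, "wy": 0, "wz": 0},
    {"jaw": 0.004, "x": 0, "y": -0.0131, "z": 0.001, "wx": 0, "wy": 0, "wz": 0}
  ]
}}

```text
t: 10.9
position: [0.5109, 0.046, 0.2834]
orientation: [-0.556, 0.436, -0.437, 0.556]
ft_force: [-0.0, -0.8, -2.9]
gripper_width: 0.0085
```

{"name": "carry_out", "arguments": {
  "targets": [
    {"jaw": 0.004, "x": 0, "y": -0.0026, "z": 0.0003, "wx": 0, "wy": 0, "wz": 0},
    {"jaw": 0.004, "x": 0, "y": -0.0052, "z": 0.0007, "wx": 0, "wy": 0, "wz": 0},
    {"jaw": 0.004, "x": 0, "y": -0.0078, "z": 0.001, "wx": 0, "wy": 0, "wz": 0},
    {"jaw": 0.004, "x": 0, "y": -0.0104, "z": 0.0014, "wx": 0, "wy": 0, "wz": 0},
    {"jaw": 0.004, "x": 0, "y": -0.013, "z": 0.0018, "wx": 0, "wy": 0, "wz": 0}
  ]
}}

```text
t: 11.52
position: [0.5126, 0.0464, 0.2965]
orientation: [0.556, -0.436, 0.437, -0.556]
ft_force: [-2.9, -2.0, -3.2]
gripper_width: 0.0084
```

```bash
python3 lid.py 3; python3 -c "
from workcell import arm
import cv2
g=arm.grab_frame('scene')['frame']
cv2.imwrite('pics/c9.png',cv2.resize(g[100:310,200:430],(657,600)))"
```

```text
angle 8.63 r 0.2498
 shift mm [ -0.1 -12.9   2.3] rot deg [-0.1  0.   0.1] q6 -0.24 graspnow [0.5128 0.0462 0.1415] axes x [ 0.24 -0.97  0.  ] z [0.97 0.24 0.  ] F [-2.9 -2.  -3.2] w 0.0084 t 11.525
```

View pics/c9.png

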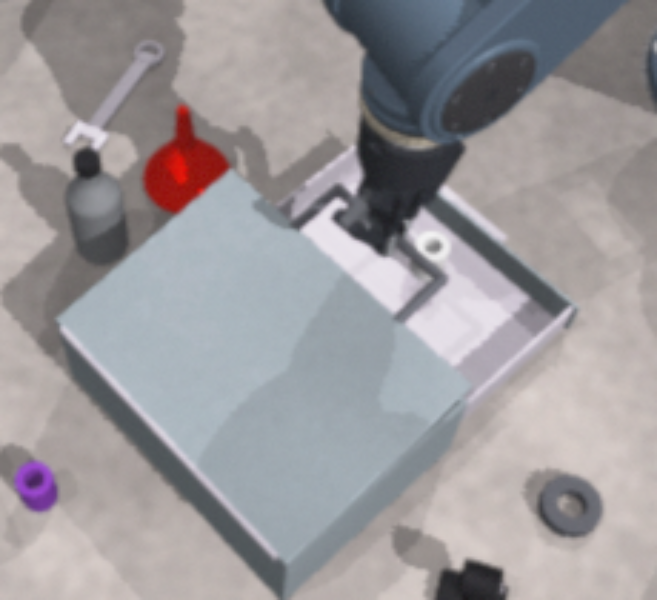

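The lid is rising with the bar, and the spacer stands in the tray at crop (433,246). Continuing along the arc.

{"name": "carry_out", "arguments": {
  "targets": [
    {"jaw": 0.004, "x": 0, "y": -0.0026, "z": 0.0004, "wx": 0, "wy": 0, "wz": 0},
    {"jaw": 0.004, "x": 0, "y": -0.0052, "z": 0.0009, "wx": 0, "wy": 0, "wz": 0},
    {"jaw": 0.004, "x": 0, "y": -0.0077, "z": 0.0013, "wx": 0, "wy": 0, "wz": 0},
    {"jaw": 0.004, "x": 0, "y": -0.0103, "z": 0.0018, "wx": 0, "wy": 0, "wz": 0},
    {"jaw": 0.004, "x": 0, "y": -0.0129, "z": 0.0023, "wx": 0, "wy": 0, "wz": 0}
  ]
}}

```text
t: 12.2
position: [0.5148, 0.047, 0.3099]
orientation: [0.556, -0.436, 0.437, -0.556]
ft_force: [-2.9, -2.9, -2.1]
gripper_width: 0.0084
```

{"name": "carry_out", "arguments": {
  "targets": [
    {"jaw": 0.004, "x": 0, "y": -0.0026, "z": 0.0005, "wx": 0, "wy": 0, "wz": 0},
    {"jaw": 0.004, "x": 0, "y": -0.0051, "z": 0.0011, "wx": 0, "wy": 0, "wz": 0},
    {"jaw": 0.004, "x": 0, "y": -0.0077, "z": 0.0017, "wx": 0, "wy": 0, "wz": 0},
    {"jaw": 0.004, "x": 0, "y": -0.0102, "z": 0.0023, "wx": 0, "wy": 0, "wz": 0},
    {"jaw": 0.004, "x": 0, "y": -0.0128, "z": 0.0029, "wx": 0, "wy": 0, "wz": 0}
  ]
}}

```text
t: 12.82
position: [0.5176, 0.0477, 0.3229]
orientation: [0.556, -0.436, 0.437, -0.556]
ft_force: [-3.3, -2.5, -2.7]
gripper_width: 0.0082
```

{"name": "carry_out", "arguments": {
  "targets": [
    {"jaw": 0.004, "x": 0, "y": -0.0025, "z": 0.0007, "wx": 0, "wy": 0, "wz": 0},
    {"jaw": 0.004, "x": 0, "y": -0.005, "z": 0.0014, "wx": 0, "wy": 0, "wz": 0},
    {"jaw": 0.004, "x": 0, "y": -0.0076, "z": 0.0021, "wx": 0, "wy": 0, "wz": 0},
    {"jaw": 0.004, "x": 0, "y": -0.0101, "z": 0.0028, "wx": 0, "wy": 0, "wz": 0},
    {"jaw": 0.004, "x": 0, "y": -0.0126, "z": 0.0036, "wx": 0, "wy": 0, "wz": 0}
  ]
}}

```text
t: 13.45
position: [0.5211, 0.0486, 0.3357]
orientation: [0.556, -0.436, 0.437, -0.556]
ft_force: [-4.6, -2.7, -1.5]
gripper_width: 0.0084
```

```bash
python3 lid.py 3
```

```text
angle 17.84 r 0.2503
 shift mm [ -0.  -12.3   4.7] rot deg [-0.1  0.   0.1] q6 -0.24 graspnow [0.5213 0.0484 0.1807] axes x [ 0.24 -0.97  0.  ] z [0.97 0.24 0.  ] F [-4.6 -2.7 -1.5] w 0.0084 t 13.45
```

{"name": "carry_out", "arguments": {
  "targets": [
    {"jaw": 0.004, "x": 0, "y": -0.0025, "z": 0.0008, "wx": 0, "wy": 0, "wz": 0},
    {"jaw": 0.004, "x": 0, "y": -0.005, "z": 0.0016, "wx": 0, "wy": 0, "wz": 0},
    {"jaw": 0.004, "x": 0, "y": -0.0075, "z": 0.0025, "wx": 0, "wy": 0, "wz": 0},
    {"jaw": 0.004, "x": 0, "y": -0.01, "z": 0.0033, "wx": 0, "wy": 0, "wz": 0},
    {"jaw": 0.004, "x": 0, "y": -0.0124, "z": 0.0042, "wx": 0, "wy": 0, "wz": 0}
  ]
}}

```text
t: 14.08
position: [0.5252, 0.0496, 0.3482]
orientation: [0.556, -0.436, 0.437, -0.556]
ft_force: [-4.2, -3.0, -1.8]
gripper_width: 0.0083
```

{"name": "carry_out", "arguments": {
  "targets": [
    {"jaw": 0.004, "x": 0, "y": -0.0024, "z": 0.0009, "wx": 0, "wy": 0, "wz": 0},
    {"jaw": 0.004, "x": 0, "y": -0.0049, "z": 0.0019, "wx": 0, "wy": 0, "wz": 0},
    {"jaw": 0.004, "x": 0, "y": -0.0073, "z": 0.0029, "wx": 0, "wy": 0, "wz": 0},
    {"jaw": 0.004, "x": 0, "y": -0.0097, "z": 0.0039, "wx": 0, "wy": 0, "wz": 0},
    {"jaw": 0.004, "x": 0, "y": -0.0121, "z": 0.0049, "wx": 0, "wy": 0, "wz": 0}
  ]
}}

```text
t: 14.7
position: [0.53, 0.0508, 0.3605]
orientation: [0.556, -0.436, 0.437, -0.556]
ft_force: [-4.6, -2.4, -0.2]
gripper_width: 0.0081
```

{"name": "carry_out", "arguments": {
  "targets": [
    {"jaw": 0.004, "x": 0, "y": -0.0024, "z": 0.0011, "wx": 0, "wy": 0, "wz": 0},
    {"jaw": 0.004, "x": 0, "y": -0.0047, "z": 0.0022, "wx": 0, "wy": 0, "wz": 0},
    {"jaw": 0.004, "x": 0, "y": -0.0071, "z": 0.0033, "wx": 0, "wy": 0, "wz": 0},
    {"jaw": 0.004, "x": 0, "y": -0.0095, "z": 0.0044, "wx": 0, "wy": 0, "wz": 0},
    {"jaw": 0.004, "x": 0, "y": -0.0118, "z": 0.0055, "wx": 0, "wy": 0, "wz": 0}
  ]
}}

```text
t: 15.32
position: [0.5353, 0.0521, 0.3726]
orientation: [0.557, -0.436, 0.437, -0.556]
ft_force: [-5.6, -3.1, -1.3]
gripper_width: 0.0085
```

```bash
python3 lid.py 3; python3 w.py w10;  python3 -c "
from workcell import arm
import cv2
g=arm.grab_frame('scene')['frame']
cv2.imwrite('pics/c10.png',cv2.resize(g[100:310,200:430],(657,600)))"
```

```text
angle 26.92 r 0.2508
 shift mm [  0.  -11.1   7.1] rot deg [-0.   0.   0.1] q6 -0.23 graspnow [0.5355 0.0519 0.2176] axes x [ 0.24 -0.97  0.  ] z [0.97 0.24 0.  ] F [-5.6 -3.1 -1.3] w 0.0085 t 15.325
```

View pics/c10.png

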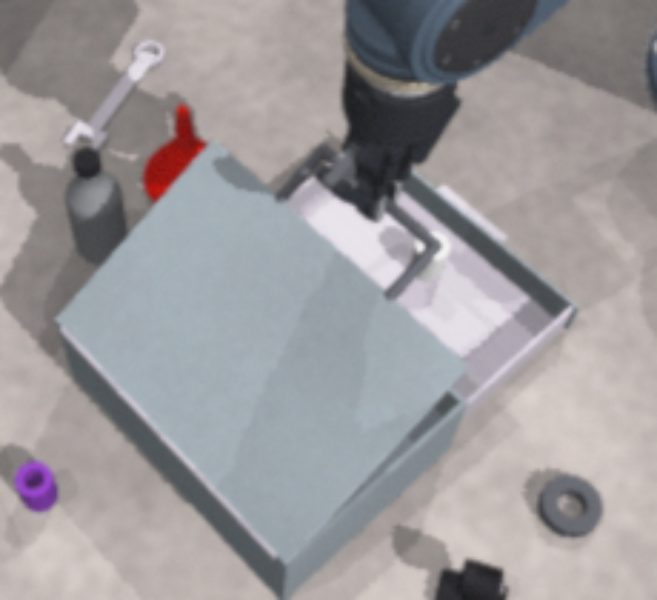

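View pics/w10.png

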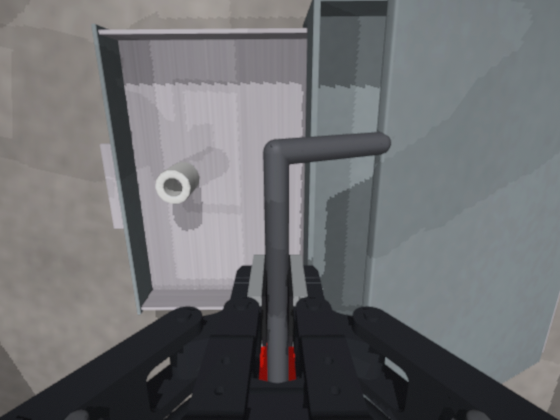

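The lid is at about 27°, the spacer stands upright at wrist (173,186), and the bar is firmly between the pads.

{"name": "carry_out", "arguments": {
  "targets": [
    {"jaw": 0.004, "x": 0, "y": -0.0023, "z": 0.0012, "wx": 0, "wy": 0, "wz": 0},
    {"jaw": 0.004, "x": 0, "y": -0.0046, "z": 0.0024, "wx": 0, "wy": 0, "wz": 0},
    {"jaw": 0.004, "x": 0, "y": -0.0069, "z": 0.0037, "wx": 0, "wy": 0, "wz": 0},
    {"jaw": 0.004, "x": 0, "y": -0.0092, "z": 0.0049, "wx": 0, "wy": 0, "wz": 0},
    {"jaw": 0.004, "x": 0, "y": -0.0115, "z": 0.0062, "wx": 0, "wy": 0, "wz": 0}
  ]
}}

```text
t: 16.05
position: [0.5413, 0.0536, 0.3845]
orientation: [0.557, -0.436, 0.437, -0.556]
ft_force: [-5.5, -2.5, 0.5]
gripper_width: 0.0082
```

{"name": "carry_out", "arguments": {
  "targets": [
    {"jaw": 0.004, "x": 0, "y": -0.0022, "z": 0.0013, "wx": 0, "wy": 0, "wz": 0},
    {"jaw": 0.004, "x": 0, "y": -0.0045, "z": 0.0026, "wx": 0, "wy": 0, "wz": 0},
    {"jaw": 0.004, "x": 0, "y": -0.0067, "z": 0.004, "wx": 0, "wy": 0, "wz": 0},
    {"jaw": 0.004, "x": 0, "y": -0.009, "z": 0.0054, "wx": 0, "wy": 0, "wz": 0},
    {"jaw": 0.004, "x": 0, "y": -0.0112, "z": 0.0068, "wx": 0, "wy": 0, "wz": 0}
  ]
}}

```text
t: 16.68
position: [0.5479, 0.0553, 0.396]
orientation: [0.557, -0.436, 0.437, -0.556]
ft_force: [-5.7, -1.6, 0.5]
gripper_width: 0.0085
```

{"name": "carry_out", "arguments": {
  "targets": [
    {"jaw": 0.004, "x": 0, "y": -0.0021, "z": 0.0014, "wx": 0, "wy": 0, "wz": 0},
    {"jaw": 0.004, "x": 0, "y": -0.0043, "z": 0.0029, "wx": 0, "wy": 0, "wz": 0},
    {"jaw": 0.004, "x": 0, "y": -0.0065, "z": 0.0043, "wx": 0, "wy": 0, "wz": 0},
    {"jaw": 0.004, "x": 0, "y": -0.0086, "z": 0.0058, "wx": 0, "wy": 0, "wz": 0},
    {"jaw": 0.004, "x": 0, "y": -0.0108, "z": 0.0073, "wx": 0, "wy": 0, "wz": 0}
  ]
}}

```text
t: 17.3
position: [0.555, 0.0571, 0.4072]
orientation: [0.557, -0.436, 0.437, -0.556]
ft_force: [-6.0, -2.7, 0.5]
gripper_width: 0.0082
```

```bash
python3 lid.py 3
```

```text
angle 36.07 r 0.2516
 shift mm [ 0.2 -9.4  9.3] rot deg [-0.   0.   0.1] q6 -0.22 graspnow [0.5551 0.0569 0.2522] axes x [ 0.24 -0.97  0.  ] z [0.97 0.24 0.  ] F [-6.  -2.7  0.5] w 0.0082 t 17.3
```

{"name": "carry_out", "arguments": {
  "targets": [
    {"jaw": 0.004, "x": 0, "y": -0.0021, "z": 0.0015, "wx": 0, "wy": 0, "wz": 0},
    {"jaw": 0.004, "x": 0, "y": -0.0042, "z": 0.003, "wx": 0, "wy": 0, "wz": 0},
    {"jaw": 0.004, "x": 0, "y": -0.0063, "z": 0.0046, "wx": 0, "wy": 0, "wz": 0},
    {"jaw": 0.004, "x": 0, "y": -0.0084, "z": 0.0061, "wx": 0, "wy": 0, "wz": 0},
    {"jaw": 0.004, "x": 0, "y": -0.0105, "z": 0.0077, "wx": 0, "wy": 0, "wz": 0}
  ]
}}

```text
t: 17.92
position: [0.5626, 0.059, 0.4178]
orientation: [0.557, -0.436, 0.437, -0.556]
ft_force: [-4.2, -1.4, 0.2]
gripper_width: 0.0083
```

{"name": "carry_out", "arguments": {
  "targets": [
    {"jaw": 0.004, "x": 0, "y": -0.002, "z": 0.0016, "wx": 0, "wy": 0, "wz": 0},
    {"jaw": 0.004, "x": 0, "y": -0.004, "z": 0.0032, "wx": 0, "wy": 0, "wz": 0},
    {"jaw": 0.004, "x": 0, "y": -0.006, "z": 0.0049, "wx": 0, "wy": 0, "wz": 0},
    {"jaw": 0.004, "x": 0, "y": -0.008, "z": 0.0065, "wx": 0, "wy": 0, "wz": 0},
    {"jaw": 0.004, "x": 0, "y": -0.01, "z": 0.0082, "wx": 0, "wy": 0, "wz": 0}
  ]
}}

```text
t: 18.55
position: [0.5707, 0.061, 0.428]
orientation: [0.557, -0.436, 0.437, -0.556]
ft_force: [-4.7, -1.5, 0.6]
gripper_width: 0.0081
```

```bash
python3 lid.py 3; python3 w.py w11;  python3 -c "
from workcell import arm
import cv2
g=arm.grab_frame('scene')['frame'];cv2.imwrite('pics/s11.png',g)
cv2.imwrite('pics/c11.png',cv2.resize(g[100:310,200:430],(657,600)))
g=arm.grab_frame('top')['frame'];cv2.imwrite('pics/t11.png',g)
cv2.imwrite('pics/tc11.png',cv2.resize(g[130:330,170:370],(600,600)))"
```

```text
angle 42.08 r 0.2522
 shift mm [ 0.3 -8.  10.7] rot deg [-0.   0.   0.1] q6 -0.21 graspnow [0.5708 0.0608 0.273 ] axes x [ 0.24 -0.97  0.  ] z [0.97 0.24 0.  ] F [-4.7 -1.5  0.6] w 0.0081 t 18.55
```

View pics/c11.png

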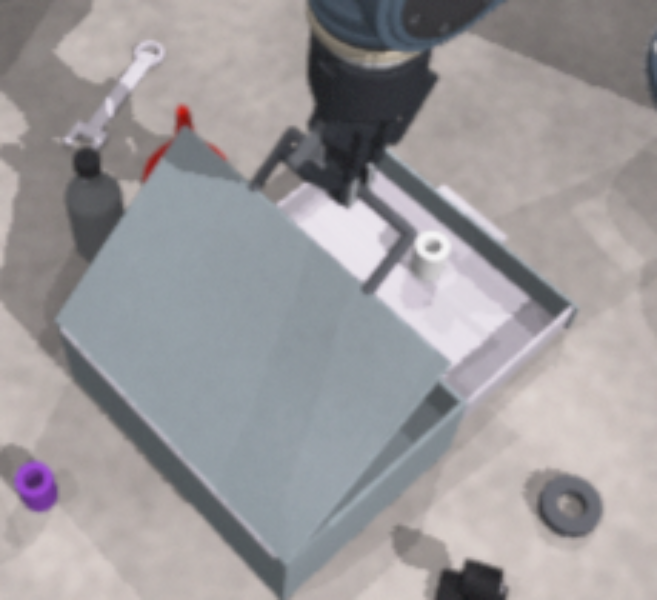

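View pics/tc11.png

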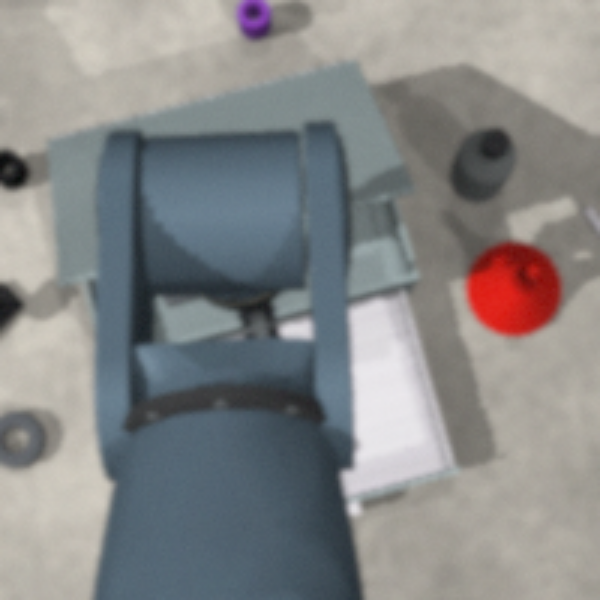

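View pics/w11.png

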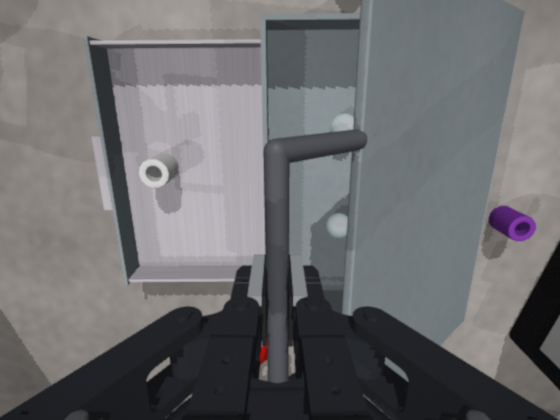

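```bash
cat > ang.py <<'E'
from wc import *
from mv import *
import sys
def ang(P):
    # lid frame: x from hinge toward front (positive), h above the hinge plane
    def pt(a,l,y,h):
        return cab(.1-l*np.cos(a)+h*np.sin(a),y,.104+l*np.sin(a)+h*np.cos(a))
    for k,(K,V,l,y,h,uv) in P.items():
        r=least_squares(lambda a:proj(K,V,pt(a[0],l,y,h))-uv,[.7]);print(k,np.degrees(r.x[0]).round(1),r.fun.round(1))
    r=least_squares(lambda a:np.concatenate([proj(K,V,pt(a[0],l,y,h))-uv for K,V,l,y,h,uv in P.values()]),[.7]);print('all',np.degrees(r.x[0]).round(2))
E
python3 - <<'E'
from ang import *
s=lambda x,y:np.array([200+x/2.857,100+y/2.857]);t=lambda x,y:np.array([170+x/3,130+y/3])
K,V=wcam('w11')
ang({'sFR':(KS,VS,.2,-.14,.003,s(184,131)),'sFL':(KS,VS,.2,.14,.003,s(448,360)),'sBar':(KS,VS,.25,.055,0.003,s(408,240)),'tFR':(KT,VT,.2,-.14,.003,t(412,188)),'wBar':(K,V,.25,.055,0.003,np.array([276,150.])),'wArm':(K,V,.2,.055,0,np.array([362,140]))})
E
```

```text
sFR 41.0 [ 0.7 -3.1]
sFL 42.6 [0.3 1.2]
sBar 39.4 [ 0.6 -4. ]
tFR 41.6 [ 0.4 -0.1]
wBar 40.1 [-3.  13.2]
wArm 42.0 [-1.6 11.1]
all 40.89
```

Lid fits give about 41–42.5° in the scene and top views, against 42.1° from the arc. I'm going on about 3.5° and easing to a stop.

{"name": "carry_out", "arguments": {
  "targets": [
    {"jaw": 0.004, "x": 0, "y": -0.0019, "z": 0.0017, "wx": 0, "wy": 0, "wz": 0},
    {"jaw": 0.004, "x": 0, "y": -0.0038, "z": 0.0034, "wx": 0, "wy": 0, "wz": 0},
    {"jaw": 0.004, "x": 0, "y": -0.0057, "z": 0.0051, "wx": 0, "wy": 0, "wz": 0},
    {"jaw": 0.004, "x": 0, "y": -0.0074, "z": 0.0067, "wx": 0, "wy": 0, "wz": 0},
    {"jaw": 0.004, "x": 0, "y": -0.009, "z": 0.0081, "wx": 0, "wy": 0, "wz": 0}
  ]
}}

```text
t: 19.32
position: [0.5786, 0.063, 0.4371]
orientation: [0.556, -0.436, 0.437, -0.556]
ft_force: [-4.6, -1.2, 0.8]
gripper_width: 0.0083
```

{"name": "carry_out", "arguments": {
  "targets": [
    {"jaw": 0.004, "x": 0, "y": -0.0011, "z": 0.001, "wx": 0, "wy": 0, "wz": 0},
    {"jaw": 0.004, "x": 0, "y": -0.0019, "z": 0.0017, "wx": 0, "wy": 0, "wz": 0},
    {"jaw": 0.004, "x": 0, "y": -0.0024, "z": 0.0021, "wx": 0, "wy": 0, "wz": 0},
    {"jaw": 0.004, "x": 0, "y": -0.0025, "z": 0.0022, "wx": 0, "wy": 0, "wz": 0},
    {"jaw": 0.004, "x": 0, "y": -0.0025, "z": 0.0022, "wx": 0, "wy": 0, "wz": 0}
  ]
}}

```text
t: 19.95
position: [0.5808, 0.0635, 0.4395]
orientation: [0.556, -0.436, 0.437, -0.556]
ft_force: [-1.3, -0.6, -2.1]
gripper_width: 0.0082
```

```bash
python3 lid.py 0; python3 w.py w12;  python3 -c "
from workcell import arm
import cv2
g=arm.grab_frame('scene')['frame'];cv2.imwrite('pics/s12.png',g)
cv2.imwrite('pics/c12.png',cv2.resize(g[110:260,220:420],(800,600),interpolation=cv2.INTER_CUBIC))
g=arm.grab_frame('top')['frame'];cv2.imwrite('pics/t12.png',g)
cv2.imwrite('pics/tc12.png',cv2.resize(g[140:240,260:360],(600,600),interpolation=cv2.INTER_CUBIC))"
```

```text
angle 45.6 r 0.2526
 shift mm [0.3 1.9 1.9] rot deg [-0.   0.   0.1] q6 -0.21 graspnow [0.5809 0.0634 0.2845] axes x [ 0.24 -0.97  0.  ] z [0.97 0.24 0.  ] F [-1.3 -0.6 -2.1] w 0.0082 t 19.95
```

View pics/c12.png

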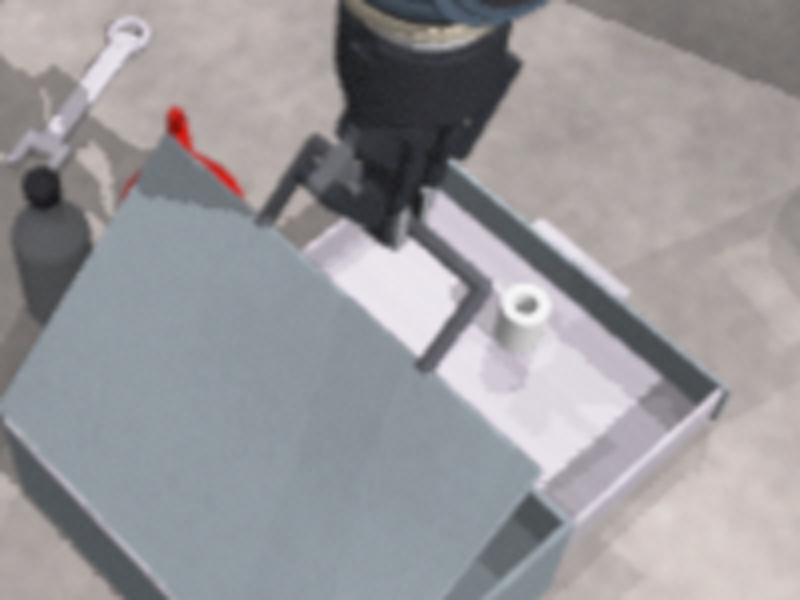

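View pics/tc12.png

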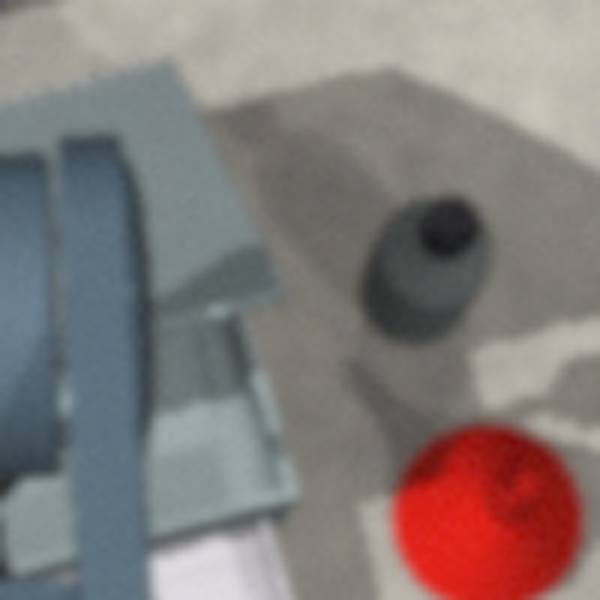

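View pics/w12.png

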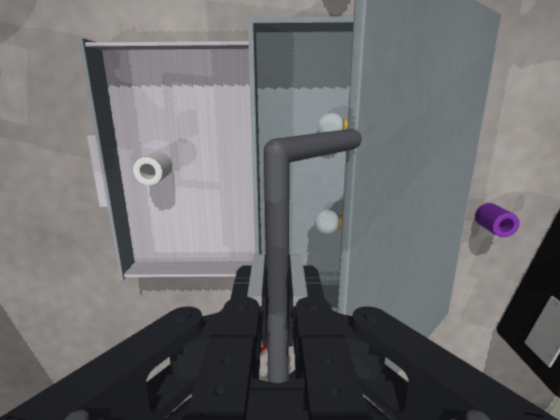

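Lid corners now lie at scene crop (168,135) and (541,470), and at top crop (277,287). The spacer stands at (525,303) in the scene crop, and two bulbs are exposed at wrist (330,124) and (328,221).

```bash
python3 - <<'E'
from ang import *
s=lambda x,y:np.array([220+x/4,110+y/4]);t=lambda x,y:np.array([260+x/6,140+y/6])
ang({'sFR':(KS,VS,.2,-.14,.003,s(168,135)),'sFL':(KS,VS,.2,.14,.003,s(541,470)),'sBar':(KS,VS,.25,.055,0.003,s(485,283)),'tFR':(KT,VT,.2,-.14,.003,t(277,287))})
E
python3 lid.py 0
```

```text
sFR 44.3 [ 0.2 -1.5]
sFL 45.3 [0.1 0.2]
sBar 42.1 [ 0.1 -1. ]
tFR 45.5 [ 0.8 -0.1]
all 44.51
angle 45.6 r 0.2526
 shift mm [0.3 1.9 2. ] rot deg [-0.   0.   0.1] q6 -0.21 graspnow [0.5809 0.0634 0.2845] axes x [ 0.24 -0.97  0.  ] z [0.97 0.24 0.  ] F [-1.  -0.8 -3.1] w 0.0083 t 20.1
```

All estimates sit around 45°. I'll hold for a second to check it is steady.

{"name": "carry_out", "arguments": {
  "targets": [
    {"jaw": 0.004, "x": 0, "y": 0, "z": 0, "wx": 0, "wy": 0, "wz": 0},
    {"jaw": 0.004, "x": 0, "y": 0, "z": 0, "wx": 0, "wy": 0, "wz": 0},
    {"jaw": 0.004, "x": 0, "y": 0, "z": 0, "wx": 0, "wy": 0, "wz": 0},
    {"jaw": 0.004, "x": 0, "y": 0, "z": 0, "wx": 0, "wy": 0, "wz": 0},
    {"jaw": 0.004, "x": 0, "y": 0, "z": 0, "wx": 0, "wy": 0, "wz": 0}
  ]
}}

```text
t: 20.72
position: [0.5808, 0.0635, 0.4395]
orientation: [0.556, -0.436, 0.437, -0.556]
ft_force: [-0.8, 0.2, -2.4]
gripper_width: 0.0085
```

```bash
python3 lid.py 0; python3 -c "
from workcell import arm
import cv2,numpy as np
g=arm.grab_frame('scene')['frame'];a=cv2.imread('pics/s12.png')
print('pixel change',np.abs(g.astype(int)-a).mean(), (np.abs(g.astype(int)-a).max(2)>40).sum())
cv2.imwrite('pics/s13.png',g)"
```

```text
angle 45.61 r 0.2526
 shift mm [0.3 1.9 2. ] rot deg [-0.   0.   0.1] q6 -0.21 graspnow [0.5809 0.0634 0.2845] axes x [ 0.24 -0.97  0.  ] z [0.97 0.24 0.  ] F [-0.8  0.2 -2.4] w 0.0085 t 20.725
pixel change 1.0602933673469388 0
```

View pics/s13.png

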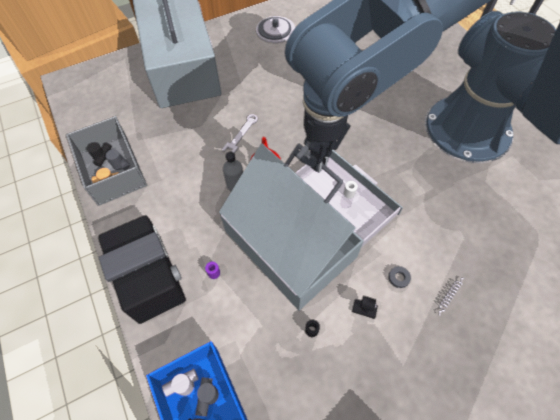

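The lid is steady, the spacer stands in the tray at (350,187), and the bystanders are where they were. Handing in.

```bash
python3 -c "
from workcell import arm
print(arm.close_job())"
```

```text
the job is handed in; nothing more can be done
None
```

The aluminium spacer is standing upright in the pulled-out tray, put there while the lid was still shut. The lid is now held at about 45° by its bow handle. I handed the job in at about 21 s of the 54 s allowed.

- **Spacer:** it stands about 45 mm behind the tray's front wall, on the centre line. The last scene picture shows it still upright.
- **Lid speed:** it was raised at roughly 5° per second.
- **Lid angle:** the arm's position on the arc gave 45.6°. The lid's corners gave 44.3–45.5°. The image fit on the handle bar disagreed, at 42.1°; I gave it less weight because bar fits had read low earlier too. Over the lift the measured arc radius crept from 250 to 252.6 mm, so the bar may have shifted about 3 mm in the pads or my hinge estimate may be slightly off.
- **Steadiness:** over a hold of about 0.6 s the arm did not move and the scene picture did not change. The load was about 2.5 N.
- **Other things on the ledge:** none of them looks moved in the final picture. The funnel is partly hidden behind the raised lid there, but an earlier top view showed it standing.

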